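Hold the warming box open for loading

TASK

A colleague is about to load the warming box. First stand the flat white slide box upright on one of its thin edges on the black rubber mat and let go of it; then lift the warming box's hinged lid until it is open at 60 degrees and finish there, still holding the lid at that angle (it falls shut if let go). Leave everything else on the bench where it is.

Things in the scene. Friction and masses are not known exactly. Their poses are not given: they have to be found in the camera images.
- slide_box: Flat white plastic slide box with a paper label, a closed solid block 90 x 60 x 26 mm, loose, about 0.14 kg, starting flat on the bench. Origin at its centre; x along the 90 mm length, y along the 60 mm width, z along the 26 mm thickness (up at the start).
- mat: Black rubber mat fixed to the bench, 160 mm (its x) by 130 mm (its y), 3 mm thick. Origin at the centre of its underside, z up.
- warmer: Warming box, fixed: an open-topped beige sheet-metal case 180 mm deep (x) by 220 mm wide (y) by 100 mm high, with its display and knob on the front, closed by the hinged aluminium lid. Origin at the centre of its underside, x to its back, z up.
- lid (a joint): Opening angle in rad of the lid, an aluminium panel 180 (hinge to front) x 220 x 12 mm of about 0.5 kg with a steel bar handle along its front: 0 shut (lying level on the case), growing as its front edge rises; 60 degrees is 1.047; end stop at 1.75. It swings freely, without a spring, and falls shut from anything below upright.
- lid_hinge (a point): Fixed point on the hinge axis, in the middle of the warmer's rear top edge, 107 mm above the bench; the axis runs along the warmer's y.
- lid_bar (a point): Middle of the lid's handle, moving with the lid: a round steel bar of 12 mm diameter and 120 mm length, parallel to the hinge and 225 mm from it, 45 mm in front of the panel's front edge and level with it (107 mm above the bench when shut), carried by two 10 mm arms 55 mm either side of its middle. There is free space below and all round it between the arms.
- beaker: Bystander: glass beaker, 72 mm across, 85 mm high; origin at the centre of its foot.
- reagent: Bystander: amber bottle, 60 mm across, 110 mm high; origin at the centre of its foot.
- jar: Bystander: white jar, 66 mm across, 70 mm high; origin at the centre of its foot.
- tip_rack: Bystander: grey pipette-tip rack, 90 x 120 x 55 mm; origin at the centre of its underside.
- dish: Bystander: low glass dish, 90 mm across, 16 mm high; origin at the centre of its foot.
- spatula: Bystander: spatula about 170 mm long lying on the bench.
- weight: Bystander: knobbed brass weight, 40 mm across, 48 mm high; origin at the centre of its foot.
Things that resemble listed ones, but are neither listed nor needed, are in the scene too. Of the things that look like the slide_box, take the one that is farthest to the robot's right at the start. There is more than one size of the mat; the one meant has the size given above.

How it is judged:
By the outcome, as a careful person would: the job done as asked, in the order asked, and still so for the second after the job is handed in, while the arm keeps its last pose, push and grip.
It also fails if it takes over 58 s, if anything falls off the work surface, if the arm or the gripper's body presses on something with over 40 N, if the wrist force passes 120 N, or if a joint passes its speed limit or range.

ROBOT

A 6-joint arm with a two-finger parallel gripper is mounted at the origin on the work surface. World frame = base frame: x ahead of the robot, y to its left, z up, the work surface at z = 0. Lengths are in m, angles in rad, forces in N, time in s.
With the tool pointing down it reaches from about 0.35 to 0.975 m from the base axis. Payload 4.9 kg.
Tool frame: the origin (TCP) lies on the centre line of the jaws, within the pads' length; the fingertips stand 14 mm ahead of it and the grasp point (between the pads) lies 5 mm behind it; z points along the fingers, y is the line along which they close (so a half turn about z gives the same grasp; the last joint's range is limited). The gripper opens to 85 mm and grips with 20 to 120 N. Pads are 22 mm wide; open, the fingers measure 114 mm over their backs; the gripper's body (76 mm by 85 mm) begins 54 mm behind the grasp point. The pads swing forward as they close: fully open they stand 13 mm farther back than shut.
Start: joints at [-1.305, 0.053, 1.613, -0, 1.476, -0.119], TCP at [0.235, -0.579, 0.213] pointing down, gripper open.
Joint ranges: [-3.01, 3.01], [-1.01, 2.22], [0.06, 2.58], [-1.02, 4.17], [0.09, 2.62], [-3.14, 3.14]. Speed limits (rad/s): [2.57, 2.57, 3.14, 3.14, 3.14, 3.14].

INTERFACE

Orientations are given as a unit quaternion [w, x, y, z].
In Python, from plant import * gives the robot as it stands.
- The arm moves only by the tool send_rows, never from a script. Its argument "steps" is a list of rows, each an object with "translation": the shift along the tool's x, y, z in cm, a list of three; "delta_rot": the turn, a rotation vector about the tool's x, y, z in rad, a list of three; "jaw": the finger opening in cm, from 0 to 8.54. In form: [{"translation": [dx, dy, dz], "delta_rot": [rx, ry, rz], "jaw": jaw}, ...]. A call has exactly 8 rows; each row is the pose to reach, as a shift and turn from the pose commanded when the call began, along the tool's axes at that moment; what a row does not reach only later rows make up. A row lasts 1/10 s, in which the tool goes at most 50 mm and 8.59 degrees, less where a joint would pass 70% of its speed; a pose out of reach is approached as far as the arm can. A call with a gripper value outside its range is refused whole. The fingers move at their own pace and stop on an object; the grip force is fixed at half the most. Time passes only in rows, so rows that repeat a pose let the fingers close, or fill a call up. It gives the time, the measured TCP pose, the force, the opening and the grip force at its end, in the units of the state.
- state(): the state, without advancing time (a new reading comes with each control period).
- grab_frame(name): name is "scene" or "top" or "wrist"; returns a dict with "pixels" (400x640x3 uint8, blue, green, red), "range_z" (400x640 float32, m along the optical axis (not along the pixel's ray), 0 where there is no reading), "fx", "fy", "cx", "cy" (pixels), "rvec" (rotation vector, rad) and "tvec" (3), from world to camera coordinates, as OpenCV has them. Camera axes: x right, y down, z forward; pixel columns grow to the right and rows downward; lengths in m; the calibration is good to about 2 mm. A picture is of the moment at which its call begins.
- job_done(): hands the job in; it is judged then, once.
The state is a dict: "time": time; "joint_pos": joint angles; "joint_vel": joint speeds; "joint_efforts": joint torques, N m; "tool_pos": TCP position; "tool_rot": TCP orientation; "contact_force": force on the tool from outside, world axes, zero at the start; "ft_torque": the same for the moment, N m; "gripper_width": opening from 0.0 (shut) to 1.0 (fully open); "grasp_force": force on a finger pad.
Only numpy, scipy, OpenCV 4.12 (cv2) and the standard library are available. Lean on these libraries where they do the work, as an engineer would, in place of code of your own. Each camera call takes 0.05 s, during which the arm holds its last target. There are 200 camera calls.

## Working session

There is one attempt and no reset: what is moved stays moved. The work goes in short steps, Python scripts to look and compute and a tool call to move; the robot and the scene stay as the last step left them, time stands still between calls to the robot, and variables do not carry over. Pictures are saved under pics/ and viewed, at most 10 in all, crops included, and the job is handed in when it is done.

Besides the shell and the picture viewer there is one more tool, called after "Emit:" as name([rows], argument=value, ...), one row to a line, values as JSON. send_rows: Moves the arm, as the interface text tells. Its arguments: {"type":"object","properties":{"steps":{"type":"array","items":{"type":"object","properties":{"translation":{"type":"array","items":{"type":"number"}},"delta_rot":{"type":"array","items":{"type":"number"}},"jaw":{"type":"number"}}}}},"required":["steps"]}

```bash
mkdir -p pics; ls
cat > h.py <<'E'
from plant import *
import numpy as np, cv2
from scipy.spatial.transform import Rotation as R
def grab(n,save=None):
    f=grab_frame(n); 
    if save: cv2.imwrite('pics/'+save,f['pixels']); np.savez('pics/'+save[:-4]+'.npz',**f)
    return f
def load(s): return dict(np.load('pics/'+s+'.npz'))
def cam(f):
    Rm=cv2.Rodrigues(np.array(f['rvec'],float))[0]; t=np.array(f['tvec'],float).reshape(3); return Rm,t
def ray(f,uv):
    Rm,t=cam(f); uv=np.atleast_2d(uv).astype(float)
    d=np.c_[(uv[:,0]-f['cx'])/f['fx'],(uv[:,1]-f['cy'])/f['fy'],np.ones(len(uv))]
    return -Rm.T@t, d@Rm
def onplane(f,uv,z):
    o,d=ray(f,uv); return o+d*((z-o[2])/d[:,2])[:,None]
def cloud(f):
    h,w=f['range_z'].shape; u,v=np.meshgrid(np.arange(w),np.arange(h))
    o,d=ray(f,np.c_[u.ravel(),v.ravel()]); return (o+d*f['range_z'].reshape(-1,1)).reshape(h,w,3)
def tool():
    s=state(); q=s['tool_rot']; return np.array(s['tool_pos']),R.from_quat([q[1],q[2],q[3],q[0]])
def rel(p,Rt,):
    "target world pose -> translation cm, rotvec in tool axes"
    p0,R0=tool(); return np.round(R0.inv().apply(np.array(p)-p0)*100,2), np.round((R0.inv()*Rt).as_rotvec(),3)
E
python3 - <<'E'
from h import *
a=grab('scene','s0.png');b=grab('top','t0.png')
print(state()); print(tool()[1].as_matrix().round(3))
for f in(a,b): print(ray(f,[[f['cx'],f['cy']]]))
E
```

```text
pics
{'time': 0.1, 'joint_pos': array([-1.30500287e+00,  5.32802214e-02,  1.61411402e+00, -2.51220297e-05,
        1.47596299e+00, -1.18974252e-01]), 'joint_vel': array([ 1.18803875e-03, -1.45533988e-05, -1.95305035e-03, -3.36335035e-05,
        8.20782528e-04, -3.43238332e-04]), 'joint_efforts': array([ 1.52728494e-04, -3.94905818e+01, -3.71363032e+01, -1.74564484e-04,
        3.87080392e-03, -5.09982627e-06]), 'tool_pos': array([ 0.23444799, -0.57874821,  0.21171804]), 'tool_rot': array([-8.78992413e-04,  9.81550621e-01,  1.91200416e-01, -7.71799313e-05]), 'contact_force': array([0.45036307, 0.17151068, 0.40724763]), 'ft_torque': array([-0.02753794, -0.01000721, -0.01609373]), 'grasp_force': 0.0, 'gripper_width': 1.0013326541917793}
[[ 0.927  0.375 -0.   ]
 [ 0.375 -0.927  0.002]
 [ 0.    -0.002 -1.   ]]
(array([ 1.11683927, -0.13991603,  1.16047621]), array([[-0.48540498,  0.14809067, -0.86165606]]))
(array([0.29418191, 0.02906644, 1.44417333]), array([[ 0.14948207,  0.02119958, -0.98853715]]))
```

View pics/s0.png

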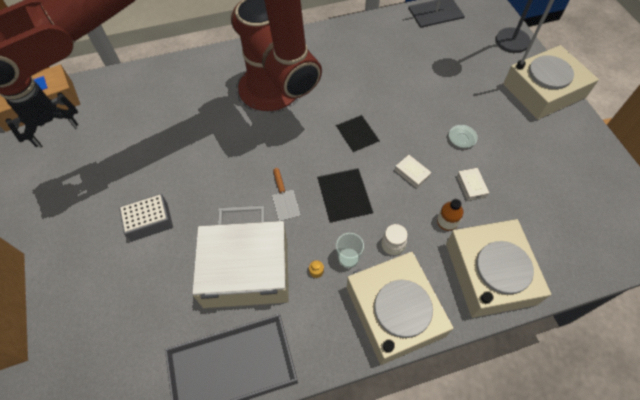

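View pics/t0.png

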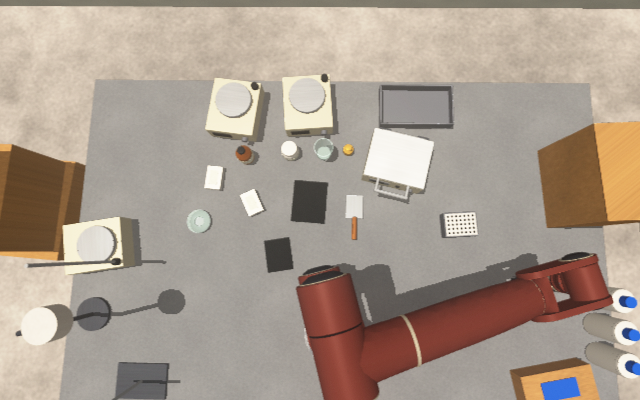

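Top view: two slide-box lookalikes at (215,178) and (252,203). The right-hand one, farthest to the robot's right, is (252,203), which is (412,171) in the scene view. The black mats are at (309,202) large and (279,255) small. The warmer lid is at (398,160), with its handle at (391,190) facing the robot. Next I'll measure these and confirm the choice in a crop.

Run:
```python
from h import *
t=load('t0'); s=load('s0'); ct=cloud(t); cs=cloud(s)
def rect(f,c,mask,u0,v0,u1,v1,name):
    m=np.zeros(mask.shape,np.uint8); m[v0:v1,u0:u1]=mask[v0:v1,u0:u1]
    cn=max(cv2.findContours(m,0,2)[0],key=cv2.contourArea); mm=cv2.drawContours(m*0,[cn],-1,1,-1)
    z=np.median(c[mm>0][:,2])
    P=onplane(f,cn[:,0],z)
    r=cv2.minAreaRect((P[:,:2]*1000).astype(np.float32))
    print(name,'z %.4f'%z,'ctr',np.round(r[0],1),'size',np.round(r[1],1),'ang',round(r[2],1), cv2.boxPoints(r).round(0).tolist())
for f,c,nm,rs in((t,ct,'top',[(195,160,232,195),(237,186,270,220),(285,175,335,228),(260,234,296,276),(355,125,437,190)]),(s,cs,'scene',[(455,165,492,202),(390,152,434,190),(315,165,376,225),(332,113,382,155),(190,219,290,298)])):
    hsv=cv2.cvtColor(f['pixels'],cv2.COLOR_BGR2HSV)
    w=((hsv[...,2]>195)).astype(np.uint8); k=(hsv[...,2]<48).astype(np.uint8)
    for i,(r,n) in enumerate(zip(rs,['boxL','boxR','matbig','matsmall','lid'])): rect(f,c,k if 'mat' in n else w,*r,nm+' '+n)
a=cv2.resize(t['pixels'][120:280,190:450],None,fx=3,fy=3,interpolation=cv2.INTER_CUBIC)
cv2.imwrite('pics/c1.png',a)
```

```text
top boxL z 0.0252 ctr [567.9 478.9] size [62.1 89.5] ang 85.3 [[521.0, 452.0], [610.0, 444.0], [615.0, 506.0], [526.0, 514.0]]
top boxR z 0.0252 ctr [473.  328.5] size [89.3 62.3] ang 25.6 [[419.0, 337.0], [446.0, 281.0], [527.0, 320.0], [500.0, 376.0]]Traceback (most recent call last):
  File "<stdin>", line 13, in <module>
  File "<stdin>", line 5, in rect
ValueError: max() iterable argument is empty
```

Run:
```python
from h import *
t=load('t0'); s=load('s0'); ct=cloud(t); cs=cloud(s)
print(t['pixels'][200,309],t['pixels'][200,280],t['pixels'][225,300], ct[200,309],ct[225,300])
def rect(f,c,mask,u0,v0,u1,v1,name):
    m=np.zeros(mask.shape,np.uint8); m[v0:v1,u0:u1]=mask[v0:v1,u0:u1]
    cn=max(cv2.findContours(m,0,2)[0],key=cv2.contourArea); mm=cv2.drawContours(m*0,[cn],-1,1,-1)
    z=np.median(c[mm>0][:,2])
    P=onplane(f,cn[:,0],z)
    r=cv2.minAreaRect((P[:,:2]*1000).astype(np.float32))
    print(name,'z %.4f'%z,'ctr',np.round(r[0],1),'size',np.round(r[1],1),'ang',round(r[2],1), cv2.boxPoints(r).round(0).tolist())
for f,c,nm,rs in((t,ct,'top',[(195,160,232,195),(237,186,270,220),(285,175,335,228),(260,234,296,276),(355,125,437,190)]),(s,cs,'scene',[(455,165,492,202),(390,152,434,190),(315,165,376,225),(332,113,382,155),(190,219,290,298)])):
    g=f['pixels'].max(2)
    w=(g>195).astype(np.uint8); k=(g<70).astype(np.uint8)
    for i,(r,n) in enumerate(zip(rs,['boxL','boxR','matbig','matsmall','lid'])): 
        try: rect(f,c,k if 'mat' in n else w,*r,nm+' '+n)
        except ValueError: print(n,'none')
# handle: points around z=0.107 in front of lid
for f,c,nm in((t,ct,'top'),(s,cs,'sc')):
    z=c[...,2]; m=(z>0.1)&(z<0.13)&(c[...,1]<0.1)&(c[...,1]>-.4)&(c[...,0]<.75)&(c[...,0]>.35)
    P=c[m]; r=cv2.minAreaRect((P[:,:2]*1000).astype(np.float32)); print(nm,'lid+bar',len(P),r,P[:,2].mean())
a=cv2.resize(t['pixels'][120:280,190:450],None,fx=3,fy=3,interpolation=cv2.INTER_CUBIC)
cv2.imwrite('pics/c1.png',a)
```

```text
[58 62 65] [160 167 173] [156 164 168] [0.4868257  0.10955045 0.00176352] [ 0.39046162  0.14203771 -0.00292955]
top boxL z 0.0252 ctr [567.9 478.9] size [62.1 89.5] ang 85.3 [[521.0, 452.0], [610.0, 444.0], [615.0, 506.0], [526.0, 514.0]]
top boxR z 0.0252 ctr [473.  328.5] size [89.3 62.3] ang 25.6 [[419.0, 337.0], [446.0, 281.0], [527.0, 320.0], [500.0, 376.0]]
top matbig z 0.0024 ctr [480.9 109.3] size [124.8 155.2] ang 86.6 [[400.0, 52.0], [555.0, 42.0], [562.0, 167.0], [407.0, 176.0]]
top matsmall z 0.0017 ctr [278.  220.3] size [115.6  93.5] ang 9.7 [[213.0, 257.0], [229.0, 164.0], [343.0, 184.0], [327.0, 276.0]]
top lid z 0.1122 ctr [ 611.5 -211. ] size [220.7 225. ] ang 76.4 [[476.0, -292.0], [695.0, -345.0], [747.0, -130.0], [528.0, -77.0]]
scene boxL z 0.0258 ctr [566.2 477.6] size [57.2 87.3] ang 84.9 [[520.0, 453.0], [607.0, 445.0], [612.0, 502.0], [525.0, 510.0]]
scene boxR z 0.0256 ctr [472.  327.2] size [87.1 57.4] ang 26.2 [[420.0, 334.0], [446.0, 282.0], [524.0, 321.0], [498.0, 372.0]]
scene matbig z 0.0027 ctr [481.8 108.2] size [127.1 157. ] ang 86.4 [[399.0, 50.0], [556.0, 40.0], [564.0, 167.0], [408.0, 177.0]]
scene matsmall z 0.0018 ctr [277.9 219.5] size [116.9  94. ] ang 9.5 [[212.0, 256.0], [228.0, 163.0], [343.0, 183.0], [328.0, 275.0]]
scene lid z 0.1124 ctr [ 631.1 -216.5] size [217.  177.3] ang 76.6 [[520.0, -301.0], [692.0, -343.0], [743.0, -131.0], [570.0, -90.0]]
top lid+bar 3235 ((612.0936279296875, -210.4163818359375), (221.2913360595703, 240.41810607910156), 76.51361846923828) 0.11205304224913987
sc lid+bar 6618 ((610.3548583984375, -212.41162109375), (221.18508911132812, 242.89146423339844), 76.55924224853516) 0.1120678222622414
```

View pics/c1.png

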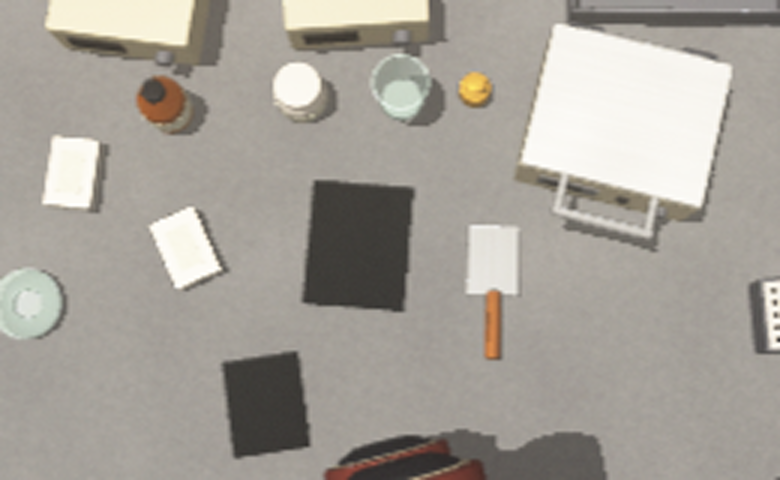

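The crop shows the two similar boxes at (72,173) and (185,248). The right-hand one, crop (185,248), is the slide_box meant: farthest right at the start, about 89 x 60 mm, top at z≈0.026. The mat at crop (358,245) measures about 157 x 127 mm and matches the listed size; the other is 116 x 94 mm. The handle is at crop (605,222).

Plan: grip the box across its 60 mm width with the tool tilted outward, turn it 90° onto its 60 x 26 end on the mat, then do the lid.

```bash
cat >> h.py <<'E'
def pose(G,yaw,al,back=0.):
    "grasp point G, heading yaw deg, outward tilt al deg (0=down), backed off along tool; returns TCP pose"
    y,a=np.radians([yaw,al]); u=np.array([np.cos(y),np.sin(y),0]); z=np.array([0,0,1.])
    d=np.sin(a)*u-np.cos(a)*z; j=np.array([u[1],-u[0],0]); M=np.c_[np.cross(j,d),j,d]
    return np.array(G)+(.005-back)*d, R.from_matrix(M)
E
python3 - <<'E'
from h import *
print(rel([.47,-.1,.25],tool()[1]))
print(rel(*pose([.4725,.328,.12],25.8,0)))
E
```

```text
(array([ 39.8 , -35.54,  -3.76]), array([0., 0., 0.]))
(array([ 56.1 , -75.09,   9.81]), array([-0.002, -0.   , -0.066]))
```

Emit:
send_rows([
  {"translation": [4, -3.5, -0.5], "delta_rot": [0, 0, 0], "jaw": 8.5},
  {"translation": [8, -7, -1], "delta_rot": [0, 0, 0], "jaw": 8.5},
  {"translation": [12, -10.5, -2], "delta_rot": [0, 0, 0], "jaw": 8.5},
  {"translation": [16, -14, -3], "delta_rot": [0, 0, 0], "jaw": 8.5},
  {"translation": [20, -18, -3.5], "delta_rot": [0, 0, 0], "jaw": 8.5},
  {"translation": [24, -22, -4], "delta_rot": [0, 0, 0], "jaw": 8.5},
  {"translation": [28, -26, -4], "delta_rot": [0, 0, 0], "jaw": 8.5},
  {"translation": [32, -30, -4], "delta_rot": [0, 0, 0], "jaw": 8.5},
])

```text
time: 0.9
tool_pos: [0.4027, -0.2173, 0.2523]
tool_rot: [0.0, 0.982, 0.191, 0.0]
contact_force: [1.2, -0.2, -0.4]
gripper_width: 0.995
grasp_force: 0.0
```

Run:
```python
from h import *
print(tool()[0]); print(rel(*pose([.4725,.328,.20],25.8,0)))
```

```text
[ 0.40270275 -0.21731966  0.25231397]
(array([ 26.91, -47.94,   5.72]), array([ 0.   , -0.   , -0.066]))
```

Emit:
send_rows([
  {"translation": [2.5, -4.5, 0.5], "delta_rot": [0, 0, 0], "jaw": 8.5},
  {"translation": [5, -9, 1], "delta_rot": [0, 0, 0], "jaw": 8.5},
  {"translation": [7.5, -13.5, 1.5], "delta_rot": [0, 0, 0], "jaw": 8.5},
  {"translation": [10, -18, 2], "delta_rot": [0, 0, 0], "jaw": 8.5},
  {"translation": [12.5, -22.5, 2.5], "delta_rot": [0, 0, 0], "jaw": 8.5},
  {"translation": [15, -27, 3], "delta_rot": [0, 0, -0.03], "jaw": 8.5},
  {"translation": [17.5, -31.5, 3.5], "delta_rot": [0, 0, -0.05], "jaw": 8.5},
  {"translation": [20, -36, 4], "delta_rot": [0, 0, -0.07], "jaw": 8.5},
])

```text
time: 1.7
tool_pos: [0.4505, 0.1781, 0.2132]
tool_rot: [0.0, 0.974, 0.226, 0.0]
contact_force: [1.1, -0.9, 0.0]
gripper_width: 0.993
grasp_force: 0.0
```

Run:
```python
from h import *
print(tool()[0],state()['joint_pos']); print(rel(*pose([.4725,.328,.024],25.8,40,.10)));
p0,R0=pose([.4725,.328,.024],25.8,40,.10);print(p0)
```

```text
[0.45050974 0.17805039 0.2131755 ] [ 2.22720496e-01 -2.94510792e-01  1.92989552e+00 -1.94057586e-04
  1.50610376e+00  1.33749015e+00]
(array([  2.47, -12.53,  11.64]), array([-0.002,  0.698,  0.006]))
[0.41752219 0.30142269 0.09677422]
```

Emit:
send_rows([
  {"translation": [0, -3, 2], "delta_rot": [0, 0.12, 0], "jaw": 8.5},
  {"translation": [-0.5, -6, 4], "delta_rot": [0, 0.25, 0], "jaw": 8.5},
  {"translation": [-1, -8.8, 6], "delta_rot": [0, 0.37, 0], "jaw": 8.5},
  {"translation": [-1.5, -8.8, 8], "delta_rot": [0, 0.5, 0], "jaw": 8.5},
  {"translation": [-1.5, -8.8, 10], "delta_rot": [0, 0.6, 0], "jaw": 8.5},
  {"translation": [-1.5, -8.8, 11.5], "delta_rot": [0, 0.7, 0], "jaw": 8.5},
  {"translation": [-1.5, -8.8, 11.5], "delta_rot": [0, 0.7, 0], "jaw": 8.5},
  {"translation": [-1.5, -8.8, 11.5], "delta_rot": [0, 0.7, 0], "jaw": 8.5},
])

```text
time: 2.5
tool_pos: [0.3987, 0.2482, 0.0986]
tool_rot: [-0.077, 0.915, 0.212, 0.334]
contact_force: [0.7, -0.0, -0.2]
gripper_width: 0.996
grasp_force: 0.0
```

Run:
```python
from h import *
print(tool()[0],state()['joint_pos'],state()['contact_force'])
f=grab('wrist','w1.png'); c=cloud(f); g=f['pixels'].min(2); z=c[...,2]
m=((g>170)&(z>.018)&(z<.034)&(abs(c[...,0]-.47)<.08)&(abs(c[...,1]-.33)<.07)).astype(np.uint8)
cn=max(cv2.findContours(m,0,2)[0],key=cv2.contourArea)
P=onplane(f,cn[:,0],.026); r=cv2.minAreaRect((P[:,:2]*1000).astype(np.float32)); print(r,cv2.boxPoints(r).round().tolist(),np.median(z[m>0]),cv2.boundingRect(cn))
print(rel(*pose([.4725,.328,.024],25.8,40)))
```

```text
[0.39865233 0.24822617 0.09864483] [ 0.35837874 -0.8310165   2.57375453  0.09559894  0.70464347  1.42408483] [ 0.71289841 -0.02775081 -0.22265884]
((471.4479064941406, 327.43109130859375), (86.03974914550781, 57.743648529052734), 26.078041076660156) [[420.0, 334.0], [445.0, 283.0], [523.0, 320.0], [497.0, 372.0]] 0.026446004913262863 (249, 118, 62, 76)
(array([ 2.92, -3.93, 12.74]), array([-0.003, -0.001,  0.003]))
```

View pics/w1.png

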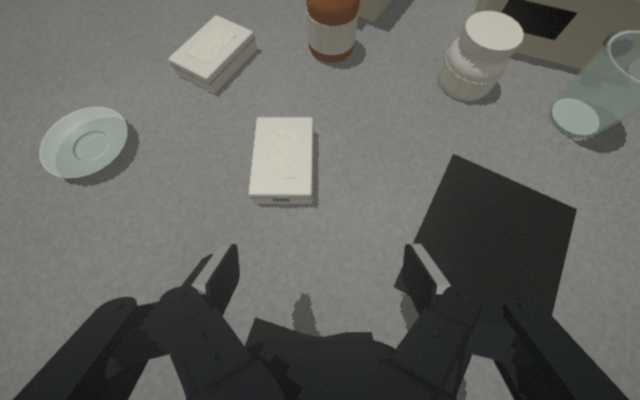

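The wrist view shows the slide box at (283,158), the mat at (500,230), and clear fingers. The box measures the same again: centre (471,327) mm, yaw 26°. Joint 3 reached its range on this backed-off tilted pose, so I'll come in from above the box instead.

Emit:
send_rows([
  {"translation": [2, 0, 2], "delta_rot": [0, 0, 0], "jaw": 8.5},
  {"translation": [4.1, 0, 4.9], "delta_rot": [0, 0, 0], "jaw": 8.5},
  {"translation": [4.1, 0, 4.9], "delta_rot": [0, 0, 0], "jaw": 8.5},
  {"translation": [4.1, 0, 4.9], "delta_rot": [0, 0, 0], "jaw": 8.5},
  {"translation": [4.1, 0, 4.9], "delta_rot": [0, 0, 0], "jaw": 8.5},
  {"translation": [4.1, 0, 4.9], "delta_rot": [0, 0, 0], "jaw": 8.5},
  {"translation": [4.1, 0, 4.9], "delta_rot": [0, 0, 0], "jaw": 8.5},
  {"translation": [4.1, 0, 4.9], "delta_rot": [0, 0, 0], "jaw": 8.5},
])

```text
time: 3.35
tool_pos: [0.4555, 0.2761, 0.089]
tool_rot: [-0.077, 0.915, 0.212, 0.335]
contact_force: [-1.0, 0.2, -0.2]
gripper_width: 0.995
grasp_force: 0.0
```

Run:
```python
from h import *
print(tool()[0],state()['joint_pos'],state()['joint_vel'].round(2))
print(rel(*pose([.4715,.3275,.024],26,40))); print(rel(*pose([.4715,.3275,.09],26,40)))
```

```text
[0.45553378 0.27606056 0.08898561] [ 0.37657685 -0.51668169  2.42518472  0.09906058  0.53393829  1.42557651] [ 0.    0.01 -0.   -0.   -0.   -0.  ]
(array([-1.38, -3.92,  7.85]), array([-0.   , -0.005,  0.001]))
(array([ 2.88, -3.92,  2.81]), array([-0.   , -0.005,  0.001]))
```

Emit:
send_rows([
  {"translation": [1.5, -2, 1.4], "delta_rot": [0, 0, 0], "jaw": 8.5},
  {"translation": [2.9, -3.9, 2.8], "delta_rot": [0, 0, 0], "jaw": 8.5},
  {"translation": [2.9, -3.9, 2.8], "delta_rot": [0, 0, 0], "jaw": 8.5},
  {"translation": [1.6, -3.9, 4.3], "delta_rot": [0, 0, 0], "jaw": 8.5},
  {"translation": [0.2, -3.9, 6], "delta_rot": [0, 0, 0], "jaw": 8.5},
  {"translation": [-0.8, -3.9, 7.1], "delta_rot": [0, 0, 0], "jaw": 8.5},
  {"translation": [-1.1, -3.9, 7.5], "delta_rot": [0, 0, 0], "jaw": 8.5},
  {"translation": [-1.1, -3.9, 7.5], "delta_rot": [0, 0, 0], "jaw": 8.5},
])

```text
time: 4.15
tool_pos: [0.4735, 0.3279, 0.0226]
tool_rot: [-0.077, 0.915, 0.212, 0.334]
contact_force: [0.9, -0.3, 0.6]
gripper_width: 0.995
grasp_force: 0.0
```

Run:
```python
from h import *
s=state();print(tool()[0],s['joint_pos'].round(3),s['contact_force'])
print(rel(*pose([.4715,.3275,.024],26,40)))
grab('wrist','w2.png')
```

```text
[0.47353792 0.32794865 0.02257595] [ 0.488 -0.202  2.333 -0.07   0.313  1.663] [ 0.85134494 -0.33970553  0.61447409]
(array([-0.06, -0.05,  0.26]), array([-0.   , -0.001,  0.001]))
```

View pics/w2.png

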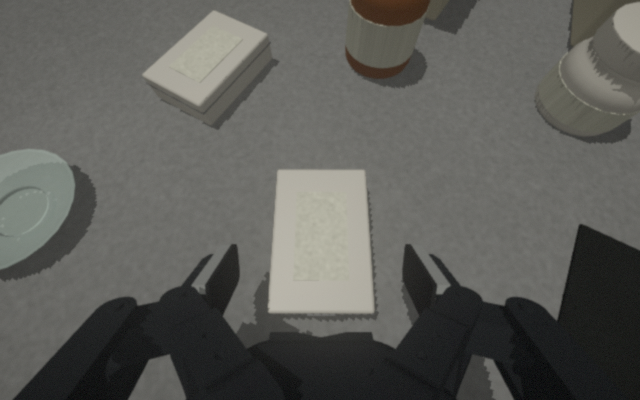

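The wrist view shows the box at (322,240), centred between the pads at (222,270) and (422,270). I'll close now.

Emit:
send_rows([
  {"translation": [0, 0, 0.3], "delta_rot": [0, 0, 0], "jaw": 7},
  {"translation": [0, 0, 0.3], "delta_rot": [0, 0, 0], "jaw": 5.5},
  {"translation": [0, 0, 0.3], "delta_rot": [0, 0, 0], "jaw": 5},
  {"translation": [0, 0, 0.3], "delta_rot": [0, 0, 0], "jaw": 5},
  {"translation": [0, 0, 0.3], "delta_rot": [0, 0, 0], "jaw": 5},
  {"translation": [0, 0, 0.3], "delta_rot": [0, 0, 0], "jaw": 5},
  {"translation": [0, 0, 0.3], "delta_rot": [0, 0, 0], "jaw": 5},
  {"translation": [0, 0, 0.3], "delta_rot": [0, 0, 0], "jaw": 5},
])

```text
time: 5.0
tool_pos: [0.4758, 0.3294, 0.0208]
tool_rot: [-0.077, 0.915, 0.212, 0.334]
contact_force: [-0.6, -0.9, 1.0]
gripper_width: 0.584
grasp_force: 0.0
```

Run:
```python
from h import *
s=state();print(tool()[0],s['joint_pos'].round(3),s['contact_force'],s['gripper_width'],s['grasp_force'])
p,r=tool(); print(r.as_matrix().round(3))
for G,y,a in (([.47,.327,.15],26,0),([.47,.327,.15],26,-40),([.49,.11,.15],13,-50),([.49,.11,.055],13,-50)): print(rel(*pose(G,y,a)))
```

```text
[0.47578807 0.32941613 0.02079933] [ 0.488 -0.19   2.327 -0.071  0.306  1.664] [-0.56162661 -0.857983    1.04906411] 0.5841314249378055 0.0
[[ 0.687  0.439  0.579]
 [ 0.336 -0.898  0.283]
 [ 0.644  0.    -0.765]]
(array([ 7.52, -0.04, -9.9 ]), array([-0.   , -0.7  ,  0.001]))
(array([  7.35,  -0.04, -10.2 ]), array([ 0.000e+00, -1.398e+00,  1.000e-03]))
(array([  1.43,  20.25, -15.26]), array([ 0.022, -1.565,  0.252]))
(array([-4.69, 20.25, -8.  ]), array([ 0.022, -1.565,  0.252]))
```

Run:
```python
from h import *
f=grab('wrist','w3.png'); c=cloud(f); g=f['pixels'].min(2); z=c[...,2]
m=((g>150)&(z>.018)&(z<.034)&(abs(c[...,0]-.47)<.08)&(abs(c[...,1]-.33)<.07)).astype(np.uint8)
P=c[m>0]; print(P.min(0),P.max(0),np.median(z[m>0]))
a=grab('scene','s3.png'); cv2.imwrite('pics/m3.png',np.vstack([f['pixels'][150:],cv2.resize(a['pixels'][110:230,320:520],(640,384),interpolation=cv2.INTER_CUBIC)])[:600])
```

```text
[0.42959652 0.28311892 0.02395679] [0.5232524  0.37195863 0.02879744] 0.02645916640801871
```

View pics/m3.png

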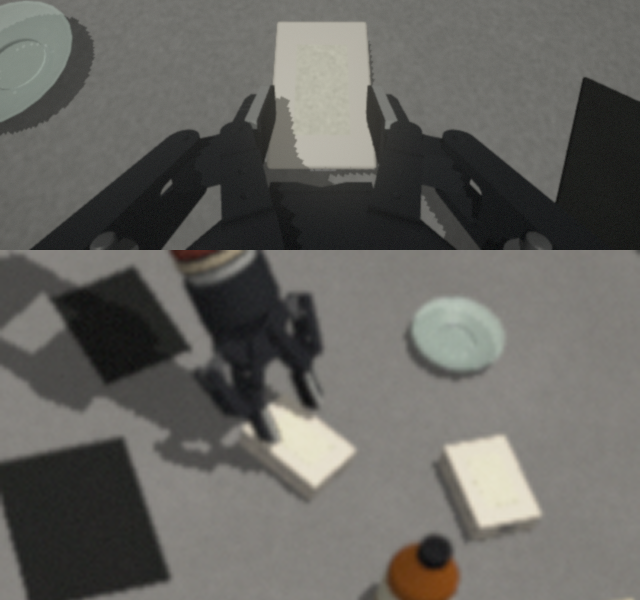

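The wrist view (upper half) shows the pads at (268,260) and (374,260) closed to 50 mm with no grip, so they are above the box rather than beside it. I'll check the depth of the pads.

Run:
```python
from h import *
f=load('w3'); c=cloud(f); p,r=tool()
q=r.inv().apply((c.reshape(-1,3)-p)).reshape(c.shape)*1000
g=f['pixels'].max(2)
m=(g<90)&(f['range_z']>0.02)&(abs(q[...,0])<16)&(q[...,2]>-45)&(abs(q[...,1])<60)&(c[...,2]>.005)
P=q[m]; print(len(P))
for lo in range(-45,25,5):
    s=P[(P[:,2]>=lo)&(P[:,2]<lo+5)]
    if len(s): print(lo,len(s),s.min(0).round(),s.max(0).round(), 'inner',np.round([s[s[:,1]<0][:,1].max() if (s[:,1]<0).any() else 0,s[s[:,1]>0][:,1].min() if (s[:,1]>0).any() else 0]), 'zmin world',c[m][(P[:,2]>=lo)&(P[:,2]<lo+5)][:,2].min().round(4))
```

```text
1024
-45 311 [-12. -39. -45.] [ 12.  38. -40.] inner [-25.  25.] zmin world 0.0448
-40 294 [-11. -39. -40.] [ 11.  39. -35.] inner [-25.  24.] zmin world 0.0406
-35 237 [-11. -39. -35.] [ 11.  38. -30.] inner [-25.  25.] zmin world 0.0381
-30 163 [-11. -37. -30.] [ 11.  36. -25.] inner [-25.  25.] zmin world 0.0331
-25 19 [ -9. -25. -25.] [  4.  25. -22.] inner [-25.  25.] zmin world 0.0342
```

Run:
```python
from h import *
f=load('w3'); c=cloud(f); p,r=tool()
q=r.inv().apply((c.reshape(-1,3)-p)).reshape(c.shape)*1000
m=(f['range_z']>0.02)&(abs(q[...,0])<30)&(q[...,2]>-45)&(abs(q[...,1])<50)&(c[...,2]>.030)
P=q[m]
for lo in range(-45,25,5):
    s=P[(P[:,2]>=lo)&(P[:,2]<lo+5)]
    if len(s): print(lo,len(s),s.min(0).round(),s.max(0).round())
for v in (235,250,265,280,290): print(v,[(u,q[v,u].round(0).tolist(),round(float(c[v,u,2]),3)) for u in (245,262,270,278)])
```

```text
-45 432 [-12. -39. -45.] [ 12.  38. -40.]
-40 401 [-11. -39. -40.] [ 12.  39. -35.]
-35 333 [-11. -39. -35.] [ 11.  38. -30.]
-30 249 [-11. -37. -30.] [ 12.  36. -25.]
-25 54 [ -9. -29. -25.] [ 10.  25. -22.]
235 [(245, [-11.0, -53.0, 18.0], 0.0), (262, [11.0, -31.0, -27.0], 0.048), (270, [11.0, -27.0, -26.0], 0.048), (278, [1.0, -26.0, -6.0], 0.026)]
250 [(245, [6.0, -38.0, -35.0], 0.051), (262, [11.0, -28.0, -42.0], 0.06), (270, [8.0, -25.0, -37.0], 0.054), (278, [-6.0, -25.0, -13.0], 0.027)]
265 [(245, [8.0, -34.0, -50.0], 0.064), (262, [10.0, -25.0, -55.0], 0.069), (270, [1.0, -25.0, -39.0], 0.051), (278, [-12.0, -25.0, -19.0], 0.027)]
280 [(245, [12.0, -29.0, -68.0], 0.081), (262, [4.0, -25.0, -57.0], 0.067), (270, [-7.0, -25.0, -40.0], 0.047), (278, [-18.0, -24.0, -24.0], 0.027)]
290 [(245, [12.0, -27.0, -75.0], 0.086), (262, [1.0, -25.0, -59.0], 0.066), (270, [-23.0, -29.0, -26.0], 0.026), (278, [-24.0, -24.0, -26.0], 0.025)]
```

Run:
```python
from h import *
p,r=tool()
for n,off in (('s3',p),('w2',np.array([.47354,.32795,.02258])),('w1',np.array([.39865,.24823,.09864]))):
    f=load(n); c=cloud(f); q=r.inv().apply((c.reshape(-1,3)-off)).reshape(c.shape)*1000
    m=(f['range_z']>0.02)&(abs(q[...,0])<16)&(q[...,2]>-60)&(abs(q[...,1])>20)&(abs(q[...,1])<62)&(c[...,2]>.033)
    P=q[m]; print(n,len(P),np.percentile(P[:,2],[50,90,98,100]).round(1),P[:,1].min(),P[:,1].max());
```

```text
s3 154 [-42.8 -28.1 -23.3 -22.5] -41.6981251531433 39.96651400653358
w2 3023 [-49.  -37.7 -33.7 -31.3] -56.6817275020084 56.40237614465013
w1 3016 [-49.2 -37.7 -33.6 -31.6] -56.743649069366455 56.178445881459126
```

Both cameras put the fingertips about 23 mm behind the reported TCP at 50 mm opening, against the stated 14 mm ahead. I'll use the measured offset, with the grasp point about 44 mm behind the TCP at 60 mm opening.

```bash
sed -i 's/def pose(G,yaw,al,back=0.)/def pose(G,yaw,al,back=0.,off=.044)/; s/(.005-back)/(off-back)/' h.py
python3 - <<'E'
from h import *
print(rel(*pose([.4715,.3275,.024],26,40)))
E
```

```text
(array([-0.16, -0.01,  3.85]), array([-0.001, -0.002,  0.001]))
```

Emit:
send_rows([
  {"translation": [0, 0, 0], "delta_rot": [0, 0, 0], "jaw": 8.5},
  {"translation": [0, 0, -0.5], "delta_rot": [0, 0, 0], "jaw": 8.5},
  {"translation": [0, 0, -0.5], "delta_rot": [0, 0, 0], "jaw": 8.5},
  {"translation": [0, 0, -0.5], "delta_rot": [0, 0, 0], "jaw": 8.5},
  {"translation": [0, 0, -0.5], "delta_rot": [0, 0, 0], "jaw": 8.5},
  {"translation": [0, 0, -0.5], "delta_rot": [0, 0, 0], "jaw": 8.5},
  {"translation": [0, 0, -0.5], "delta_rot": [0, 0, 0], "jaw": 8.5},
  {"translation": [0, 0, -0.5], "delta_rot": [0, 0, 0], "jaw": 8.5},
])

```text
time: 5.9
tool_pos: [0.4729, 0.328, 0.0246]
tool_rot: [-0.077, 0.915, 0.212, 0.334]
contact_force: [-0.1, 0.3, 0.7]
gripper_width: 0.993
grasp_force: 0.0
```

Emit:
send_rows([
  {"translation": [-0.1, 0, 1.5], "delta_rot": [0, 0, 0], "jaw": 8.5},
  {"translation": [-0.2, 0, 3], "delta_rot": [0, 0, 0], "jaw": 8.5},
  {"translation": [-0.2, 0, 4], "delta_rot": [0, 0, 0], "jaw": 8.5},
  {"translation": [-0.2, 0, 4.3], "delta_rot": [0, 0, 0], "jaw": 8.5},
  {"translation": [-0.2, 0, 4.3], "delta_rot": [0, 0, 0], "jaw": 7},
  {"translation": [-0.2, 0, 4.3], "delta_rot": [0, 0, 0], "jaw": 5},
  {"translation": [-0.2, 0, 4.3], "delta_rot": [0, 0, 0], "jaw": 5},
  {"translation": [-0.2, 0, 4.3], "delta_rot": [0, 0, 0], "jaw": 5},
])

```text
time: 6.7
tool_pos: [0.4965, 0.3396, -0.009]
tool_rot: [-0.077, 0.915, 0.212, 0.334]
contact_force: [-2.6, -0.9, 2.6]
gripper_width: 0.692
grasp_force: 65.2
```

Run:
```python
from h import *
s=state();print(tool()[0],s['joint_pos'].round(3),s['contact_force'],s['gripper_width'],s['grasp_force'])
for G,y,a in (([.47,.327,.09],26,40),([.47,.327,.15],26,0),([.47,.327,.15],26,-40),([.49,.11,.15],13,-50),([.49,.11,.06],13,-50)): print(rel(*pose(G,y,a)))
```

```text
[ 0.49647165  0.33957    -0.00898602] [ 0.486 -0.052  2.273 -0.092  0.222  1.685] [-2.61394578 -0.90763781  2.60219337] 0.6920509673933162 65.16834139823914
(array([ 4.13, -0.03, -5.06]), array([-0.001, -0.003,  0.001]))
(array([  5.17,  -0.03, -10.68]), array([-0.   , -0.701,  0.001]))
(array([  3.68,  -0.04, -13.29]), array([-0.000e+00, -1.399e+00,  1.000e-03]))
(array([ -2.24,  19.58, -18.99]), array([ 0.022, -1.566,  0.252]))
(array([ -8.04,  19.58, -12.11]), array([ 0.022, -1.566,  0.252]))
```

Gripped at 59 mm with 65 N. Next I lift and start turning.

Emit:
send_rows([
  {"translation": [0.7, 0, -0.9], "delta_rot": [0, 0, 0], "jaw": 5},
  {"translation": [2, 0, -2.5], "delta_rot": [0, 0, 0], "jaw": 5},
  {"translation": [4, 0, -5], "delta_rot": [0, -0.1, 0], "jaw": 5},
  {"translation": [5, 0, -7], "delta_rot": [0, -0.2, 0], "jaw": 5},
  {"translation": [5.5, 0, -9], "delta_rot": [0, -0.32, 0], "jaw": 5},
  {"translation": [5.5, 0, -10], "delta_rot": [0, -0.44, 0], "jaw": 5},
  {"translation": [5.2, 0, -10.7], "delta_rot": [0, -0.57, 0], "jaw": 5},
  {"translation": [5.2, 0, -10.7], "delta_rot": [0, -0.7, 0], "jaw": 5},
])

```text
time: 7.5
tool_pos: [0.4702, 0.3269, 0.1078]
tool_rot: [0.0, 0.974, 0.226, -0.001]
contact_force: [0.8, 0.7, -1.1]
gripper_width: 0.69
grasp_force: 64.7
```

Run:
```python
from h import *
s=state();print(tool()[0],s['joint_pos'].round(3),s['contact_force'],s['gripper_width'],s['grasp_force'])
for G,y,a in (([.48,.22,.15],20,-25),([.49,.11,.12],13,-50),([.49,.11,.06],13,-50)): print(rel(*pose(G,y,a)))
```

```text
[0.47020075 0.3268689  0.10776461] [0.477 0.018 1.829 0.    1.296 1.593] [ 0.75650013  0.66695599 -1.08431295] 0.6896496235864831 64.72194314002991
(array([-5.67,  9.83, -0.22]), array([ 0.023, -0.434,  0.104]))
(array([-11.03,  19.59,   1.63]), array([ 0.1  , -0.867,  0.213]))
(array([-11.02,  19.59,   7.63]), array([ 0.1  , -0.867,  0.213]))
```

Emit:
send_rows([
  {"translation": [-1.4, 2.5, 0], "delta_rot": [0, -0.1, 0.02], "jaw": 5},
  {"translation": [-2.8, 5, 0], "delta_rot": [0.01, -0.2, 0.05], "jaw": 5},
  {"translation": [-4.2, 7.5, 0], "delta_rot": [0.02, -0.32, 0.07], "jaw": 5},
  {"translation": [-5.7, 10, 0], "delta_rot": [0.03, -0.43, 0.1], "jaw": 5},
  {"translation": [-7, 12.5, 0.4], "delta_rot": [0.05, -0.54, 0.13], "jaw": 5},
  {"translation": [-8.4, 15, 0.8], "delta_rot": [0.07, -0.65, 0.16], "jaw": 5},
  {"translation": [-9.8, 17.5, 1.2], "delta_rot": [0.09, -0.76, 0.19], "jaw": 5},
  {"translation": [-11, 19.6, 1.6], "delta_rot": [0.1, -0.867, 0.213], "jaw": 5},
])

```text
time: 8.3
tool_pos: [0.458, 0.1009, 0.0897]
tool_rot: [0.047, 0.9, 0.102, -0.42]
contact_force: [-1.2, 1.5, -1.6]
gripper_width: 0.692
grasp_force: 65.0
```

Emit:
send_rows([
  {"translation": [0, 0, 0], "delta_rot": [0, 0, 0], "jaw": 5},
  {"translation": [0, 0, 0], "delta_rot": [0, 0, 0], "jaw": 5},
  {"translation": [0, 0, 0], "delta_rot": [0, 0, 0], "jaw": 5},
  {"translation": [0, 0, 0], "delta_rot": [0, 0, 0], "jaw": 5},
  {"translation": [0, 0, 0], "delta_rot": [0, 0, 0], "jaw": 5},
  {"translation": [0, 0, 0], "delta_rot": [0, 0, 0], "jaw": 5},
  {"translation": [0, 0, 0], "delta_rot": [0, 0, 0], "jaw": 5},
  {"translation": [0, 0, 0], "delta_rot": [0, 0, 0], "jaw": 5},
])

```text
time: 9.1
tool_pos: [0.4575, 0.1024, 0.0899]
tool_rot: [0.047, 0.901, 0.103, -0.419]
contact_force: [0.4, -0.0, -1.4]
gripper_width: 0.69
grasp_force: 65.0
```

Run:
```python
from h import *
s=state();print(tool()[0],s['joint_pos'].round(3),s['contact_force'],s['gripper_width'],s['grasp_force'])
print(rel(*pose([.49,.11,.12],13,-50)),rel(*pose([.49,.11,.06],13,-50)))
f=grab('scene','s4.png'); c=cloud(f); g=f['pixels'].min(2)
m=(g>150)&(abs(c[...,0]-.48)<.09)&(abs(c[...,1]-.11)<.08)&(c[...,2]>.02)&(c[...,2]<.2)
P=c[m]; print(len(P),P.min(0).round(3),P.max(0).round(3))
w=cloud(grab('wrist','w4.png')); 
n=(f['pixels'].min(2)>150)
cv2.imwrite('pics/m4.png',np.vstack([cv2.resize(load('w4')['pixels'],(480,300)),cv2.resize(f['pixels'][110:235,250:450],(480,300))]))
# plane fit of visible face
if len(P)>20:
    u,S,v=np.linalg.svd(P-P.mean(0)); print('normal',v[2].round(3),S/np.sqrt(len(P)))
```

```text
[0.45752668 0.10244183 0.08992958] [ 0.116  0.434  1.57  -0.093  2.003  1.459] [ 0.4283002  -0.00838496 -1.41925398] 0.6900504675601449 65.04297137260437
(array([-0.16, -0.01, -0.09]), array([-0.   , -0.002,  0.001])) (array([ 4.43, -0.  ,  3.78]), array([-0.   , -0.002,  0.001]))Traceback (most recent call last):
  File "<stdin>", line 6, in <module>
    return umr_minimum(a, axis, None, out, keepdims, initial, where)
ValueError: zero-size array to reduction operation minimum which has no identity
```

Run:
```python
from h import *
f=load('s4'); w=grab('wrist','w4.png')
for k in (f,w):
    c=cloud(k); g=k['pixels'].min(2)
    m=(g>100)&(abs(c[...,0]-.48)<.09)&(abs(c[...,1]-.11)<.08)&(c[...,2]>.03)&(c[...,2]<.2)
    P=c[m]; print(len(P))
    if len(P)>20:
        print(P.min(0).round(3),P.max(0).round(3)); v=np.linalg.svd(P-P.mean(0))[2]; print('n',v[2].round(3))
cv2.imwrite('pics/m4.png',np.vstack([cv2.resize(w['pixels'],(480,300)),cv2.resize(f['pixels'][110:235,250:450],(480,300))]))
```

```text
212
[0.463 0.076 0.109] [0.538 0.189 0.177]
n [ 0.95 -0.14  0.28]
19224
[0.476 0.065 0.072] [0.547 0.188 0.159]
n [ 0.98   0.198 -0.025]
```

View pics/m4.png

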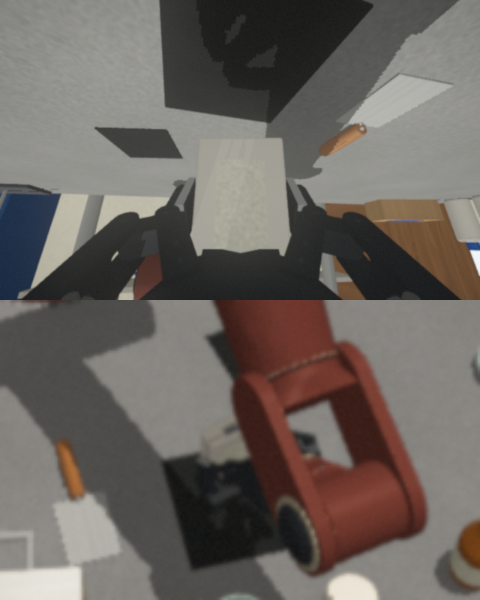

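The wrist view shows the box held upright at (240,195) over the mat. The scene view shows the wrist fork low near the jar, so I'll check clearance there before descending.

Run:
```python
from h import *
f=load('s4'); c=cloud(f); t=load('t0'); ct=cloud(t)
print('hub',c[208,371]); 
p=f['pixels'].astype(int); red=(p[...,2]>p[...,1]+35)&(c[...,0]>.4)&(c[...,2]>.04)
P=c[red]; print(P.min(0),P.max(0)); Q=P[P[:,0]>.58]; print('low z by x',[(x,Q[(abs(Q[:,0]-x)<.01)][:,2].min().round(3),Q[(abs(Q[:,0]-x)<.01)][:,1].min().round(3),Q[(abs(Q[:,0]-x)<.01)][:,1].max().round(3)) for x in np.arange(.6,.72,.02) if (abs(Q[:,0]-x)<.01).any()])
for n,u,v in (('jar',289,150),('beaker',323,150),('reagent',243,153)):
    q=ct[v-12:v+13,u-14:u+15].reshape(-1,3); q=q[q[:,2]>.03]; print(n,np.median(q,0).round(3),q[:,:2].min(0).round(3),q[:,:2].max(0).round(3),q[:,2].max().round(3))
```

```text
hub [0.69091701 0.09060103 0.2926106 ]
[ 0.40000062 -0.13991603  0.04287049] [1.11683927 0.38310473 1.16047621]
low z by x [(np.float64(0.6), np.float64(0.259), np.float64(0.091), np.float64(0.204)), (np.float64(0.62), np.float64(0.265), np.float64(0.092), np.float64(0.207)), (np.float64(0.64), np.float64(0.065), np.float64(0.096), np.float64(0.351)), (np.float64(0.66), np.float64(0.064), np.float64(0.099), np.float64(0.383)), (np.float64(0.68), np.float64(0.043), np.float64(-0.049), np.float64(0.376)), (np.float64(0.7000000000000001), np.float64(0.044), np.float64(-0.045), np.float64(0.214))]
jar [0.668 0.186 0.068] [0.294 0.029] [0.702 0.219] 1.444
beaker [0.692 0.058 0.068] [0.294 0.024] [0.711 0.091] 1.444
reagent [0.646 0.353 0.076] [0.294 0.029] [0.706 0.388] 1.444
```

The hub sits at z≈0.29 and its underside will stay above about 0.16, so the jar (70 mm) and beaker (85 mm) are clear. Descending.

Emit:
send_rows([
  {"translation": [0.8, 0, 0.7], "delta_rot": [0, 0.005, 0], "jaw": 5},
  {"translation": [1.9, 0, 1.6], "delta_rot": [0, 0.01, 0], "jaw": 5},
  {"translation": [3, 0, 2.5], "delta_rot": [0, 0.015, 0], "jaw": 5},
  {"translation": [4, 0, 3.4], "delta_rot": [0, 0.015, 0], "jaw": 5},
  {"translation": [4.5, 0, 3.8], "delta_rot": [0, 0.015, 0], "jaw": 5},
  {"translation": [4.7, 0, 4], "delta_rot": [0, 0.015, 0], "jaw": 5},
  {"translation": [4.7, 0, 4], "delta_rot": [0, 0.015, 0], "jaw": 5},
  {"translation": [4.7, 0, 4], "delta_rot": [0, 0.015, 0], "jaw": 5},
])

```text
time: 10.0
tool_pos: [0.4576, 0.1023, 0.0285]
tool_rot: [0.047, 0.904, 0.103, -0.412]
contact_force: [0.1, 0.5, -1.3]
gripper_width: 0.692
grasp_force: 65.1
```

Run:
```python
from h import *
s=state();print(tool()[0],s['joint_pos'].round(3),s['contact_force'],s['gripper_width'],s['grasp_force'])
k=grab('wrist','w5.png'); c=cloud(k); g=k['pixels'].min(2); p,r=tool()
q=r.inv().apply((c.reshape(-1,3)-p)).reshape(c.shape)
m=(g>90)&(abs(q[...,1])<.028)&(c[...,2]>.0)&(c[...,0]>.46)&(c[...,0]<.52)&(abs(c[...,1]-.11)<.06)&(k['range_z']>0)
m=m&(c[...,2]>.03); m=cv2.erode(m.astype(np.uint8),np.ones((5,5)))>0
P=c[m]; v=np.linalg.svd(P-P.mean(0),full_matrices=False)[2]; print(len(P),'n',v[2].round(4),np.percentile(P,[1,99],axis=0).round(3))
```

```text
[0.45762365 0.1022971  0.02847898] [ 0.115  0.51   1.581 -0.089  1.902  1.468] [ 0.08393198  0.45481731 -1.30857529] 0.6915493277532511 65.06800174713135
11118 n [0.974  0.2258 0.0154] [[0.484 0.084 0.032]
 [0.497 0.136 0.082]]
```

Emit:
send_rows([
  {"translation": [0.08, 0, 0.07], "delta_rot": [0, 0, 0], "jaw": 5},
  {"translation": [0.16, 0, 0.14], "delta_rot": [0, 0, 0], "jaw": 5},
  {"translation": [0.24, 0, 0.2], "delta_rot": [0, 0, 0], "jaw": 5},
  {"translation": [0.32, 0, 0.27], "delta_rot": [0, 0, 0], "jaw": 5},
  {"translation": [0.38, 0, 0.32], "delta_rot": [0, 0, 0], "jaw": 5},
  {"translation": [0.38, 0, 0.32], "delta_rot": [0, 0, 0], "jaw": 5},
  {"translation": [0.38, 0, 0.32], "delta_rot": [0, 0, 0], "jaw": 5},
  {"translation": [0.38, 0, 0.32], "delta_rot": [0, 0, 0], "jaw": 5},
])

```text
time: 10.85
tool_pos: [0.4573, 0.1023, 0.0232]
tool_rot: [0.047, 0.904, 0.103, -0.412]
contact_force: [-0.6, -0.2, -1.8]
gripper_width: 0.693
grasp_force: 65.1
```

Emit:
send_rows([
  {"translation": [0.04, 0, 0.03], "delta_rot": [0, 0, 0], "jaw": 5},
  {"translation": [0.08, 0, 0.06], "delta_rot": [0, 0, 0], "jaw": 5},
  {"translation": [0.1, 0, 0.08], "delta_rot": [0, 0, 0], "jaw": 5},
  {"translation": [0.1, 0, 0.08], "delta_rot": [0, 0, 0], "jaw": 5},
  {"translation": [0.1, 0, 0.08], "delta_rot": [0, 0, 0], "jaw": 5},
  {"translation": [0.1, 0, 0.08], "delta_rot": [0, 0, 0], "jaw": 5},
  {"translation": [0.1, 0, 0.08], "delta_rot": [0, 0, 0], "jaw": 5},
  {"translation": [0.1, 0, 0.08], "delta_rot": [0, 0, 0], "jaw": 5},
])

```text
time: 11.65
tool_pos: [0.4573, 0.1023, 0.0219]
tool_rot: [0.047, 0.904, 0.103, -0.412]
contact_force: [-0.2, 0.1, -1.0]
gripper_width: 0.693
grasp_force: 65.1
```

Bottom estimate is now about 3 mm, so the box is nearly touching. Continuing in small steps.

Emit:
send_rows([
  {"translation": [0.04, 0, 0.03], "delta_rot": [0, 0, 0], "jaw": 5},
  {"translation": [0.08, 0, 0.06], "delta_rot": [0, 0, 0], "jaw": 5},
  {"translation": [0.12, 0, 0.1], "delta_rot": [0, 0, 0], "jaw": 5},
  {"translation": [0.12, 0, 0.1], "delta_rot": [0, 0, 0], "jaw": 5},
  {"translation": [0.12, 0, 0.1], "delta_rot": [0, 0, 0], "jaw": 5},
  {"translation": [0.12, 0, 0.1], "delta_rot": [0, 0, 0], "jaw": 5},
  {"translation": [0.12, 0, 0.1], "delta_rot": [0, 0, 0], "jaw": 5},
  {"translation": [0.12, 0, 0.1], "delta_rot": [0, 0, 0], "jaw": 5},
])

```text
time: 12.45
tool_pos: [0.4575, 0.1023, 0.0214]
tool_rot: [0.047, 0.904, 0.103, -0.413]
contact_force: [-0.1, 1.3, 4.8]
gripper_width: 0.688
grasp_force: 65.6
```

Emit:
send_rows([
  {"translation": [0.04, 0, 0.03], "delta_rot": [0, 0, 0], "jaw": 5},
  {"translation": [0.08, 0, 0.06], "delta_rot": [0, 0, 0], "jaw": 5},
  {"translation": [0.12, 0, 0.1], "delta_rot": [0, 0, 0], "jaw": 5},
  {"translation": [0.12, 0, 0.1], "delta_rot": [0, 0, 0], "jaw": 5},
  {"translation": [0.12, 0, 0.1], "delta_rot": [0, 0, 0], "jaw": 5},
  {"translation": [0.12, 0, 0.1], "delta_rot": [0, 0, 0], "jaw": 5},
  {"translation": [0.12, 0, 0.1], "delta_rot": [0, 0, 0], "jaw": 5},
  {"translation": [0.12, 0, 0.1], "delta_rot": [0, 0, 0], "jaw": 5},
])

```text
time: 13.25
tool_pos: [0.4576, 0.1024, 0.0214]
tool_rot: [0.047, 0.903, 0.103, -0.413]
contact_force: [-0.8, 1.2, 10.5]
gripper_width: 0.69
grasp_force: 66.0
```

In contact at about 10 N. I'll ease off slightly and open.

Emit:
send_rows([
  {"translation": [-0.08, 0, -0.07], "delta_rot": [0, 0, 0], "jaw": 5},
  {"translation": [-0.12, 0, -0.1], "delta_rot": [0, 0, 0], "jaw": 5},
  {"translation": [-0.12, 0, -0.1], "delta_rot": [0, 0, 0], "jaw": 6.2},
  {"translation": [-0.12, 0, -0.1], "delta_rot": [0, 0, 0], "jaw": 7},
  {"translation": [-0.12, 0, -0.1], "delta_rot": [0, 0, 0], "jaw": 8},
  {"translation": [-0.12, 0, -0.1], "delta_rot": [0, 0, 0], "jaw": 8.5},
  {"translation": [-0.12, 0, -0.1], "delta_rot": [0, 0, 0], "jaw": 8.5},
  {"translation": [-0.12, 0, -0.1], "delta_rot": [0, 0, 0], "jaw": 8.5},
])

```text
time: 14.05
tool_pos: [0.4573, 0.1023, 0.0202]
tool_rot: [0.047, 0.904, 0.103, -0.412]
contact_force: [-1.0, 0.4, -0.3]
gripper_width: 0.995
grasp_force: 0.0
```

Emit:
send_rows([
  {"translation": [0, 0, -1], "delta_rot": [0, 0, 0], "jaw": 8.5},
  {"translation": [0, 0, -2.5], "delta_rot": [0, 0, 0], "jaw": 8.5},
  {"translation": [0, 0, -4], "delta_rot": [0, 0, 0], "jaw": 8.5},
  {"translation": [0, 0, -6], "delta_rot": [0, 0, 0], "jaw": 8.5},
  {"translation": [0, 0, -8], "delta_rot": [0, 0, 0], "jaw": 8.5},
  {"translation": [0, 0, -10], "delta_rot": [0, 0, 0], "jaw": 8.5},
  {"translation": [0, 0, -12], "delta_rot": [0, 0, 0], "jaw": 8.5},
  {"translation": [0, 0, -12], "delta_rot": [0, 0, 0], "jaw": 8.5},
])

```text
time: 14.85
tool_pos: [0.5486, 0.1231, 0.1013]
tool_rot: [0.047, 0.905, 0.103, -0.41]
contact_force: [0.6, 0.6, 0.5]
gripper_width: 0.995
grasp_force: 0.0
```

Run:
```python
from h import *
s=state();print(tool()[0],s['joint_pos'].round(3),s['contact_force'],s['gripper_width'],s['grasp_force'])
k=grab('wrist','w6.png'); c=cloud(k); g=k['pixels'].min(2)
m=(g>90)&(c[...,0]>.44)&(c[...,0]<.52)&(abs(c[...,1]-.11)<.07)&(k['range_z']>0)&(c[...,2]>.015)
P=c[m]; print(len(P),np.percentile(P,[1,50,99],axis=0).round(3))
F=P[(P[:,2]<.085)]; v=np.linalg.svd(F-F.mean(0),full_matrices=False)[2]; print('n',v[2].round(3))
# lid targets
t=load('t0');s0=load('s0')
for f in(t,s0):
    c=cloud(f); u=np.array([np.cos(np.radians(-13.5)),np.sin(np.radians(-13.5))]); H=np.array([.7185,-.2375])
    a=(c[...,:2]-H)@u; l=(c[...,:2]-H)@np.array([-u[1],u[0]])
    b=(a<-.205)&(a>-.245)&(abs(l)<.045)&(c[...,2]>.06)&(c[...,2]<.15); Q=c[b]
    print('bar',len(Q),'a %.4f'%a[b].mean(),np.median(Q,0).round(4), Q[:,2].max().round(4))
    e=(c[...,2]>.105)&(c[...,2]<.12)&(a<0.02)&(a>-.195)&(abs(l)<.14); print('panel',a[e].min(),a[e].max(),l[e].min(),l[e].max())
```

```text
[0.54859763 0.12307388 0.10133541] [ 0.128  0.596  1.314 -0.085  2.078  1.464] [0.5617922  0.60263031 0.51999682] 0.9948173976340521 0.0
6050 [[0.471 0.081 0.016]
 [0.492 0.11  0.061]
 [0.499 0.138 0.094]]
n [0.974 0.225 0.001]
bar 81 a -0.2249 [ 0.4989 -0.1843  0.1101] 0.1158
panel -0.19421770592686247 0.009768601433466277 -0.1081228827666817 0.11213658590255225
bar 156 a -0.2237 [ 0.5006 -0.1853  0.1106] 0.1176
panel -0.19433913059642632 0.010378810102543278 -0.11136622169391226 0.10984787375540954
```

View pics/w6.png

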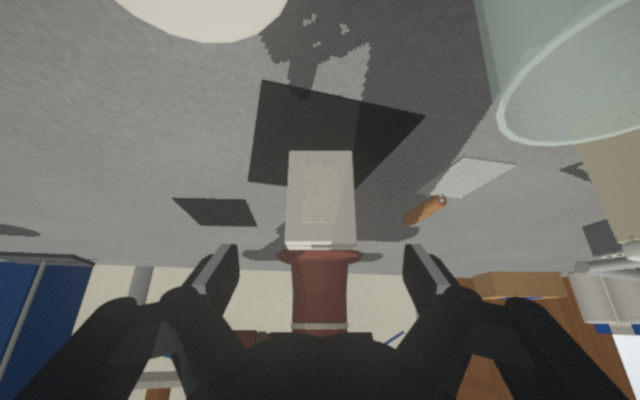

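The wrist view shows the slide box standing upright on the mat at (320,200), with the fingers clear. Its face is vertical (n_z≈0) and its top is at 0.094. The bar middle measures (0.500,-0.185), z≈0.107, with the warmer yaw at -13.5°. Moving on to the lid.

```bash
cat >> h.py <<'E'
YAW=-13.5; HINGE=np.array([.7185,-.2375,.107])
def pose2(G,al,back=0.,off=.038):
    y,a=np.radians([YAW,al]); u=np.array([np.cos(y),np.sin(y),0]); z=np.array([0,0,1.]); w=np.array([-u[1],u[0],0])
    d=np.sin(a)*u-np.cos(a)*z
    return np.array(G)+(off-back)*d, R.from_matrix(np.c_[w,np.cross(d,w),d])
def bar(th):
    y,t=np.radians([YAW,th]); u=np.array([np.cos(y),np.sin(y),0]); return HINGE-.225*np.cos(t)*u+np.array([0,0,.225*np.sin(t)])
E
python3 - <<'E'
from h import *
print(bar(0),bar(60))
p,r=tool(); print(rel(p+[0,0,.12],r))
print(rel(*pose2([.50,0,.25],0)))
E
```

```text
[ 0.49971677 -0.18497479  0.107     ] [ 0.60910838 -0.2112374   0.30185572]
(array([-9.04, -0.01, -7.9 ]), array([0., 0., 0.]))
(array([-13.28,  10.9 ,  -1.83]), array([-0.472,  0.761, -1.037]))
```

Emit:
send_rows([
  {"translation": [-3, 0, -2.7], "delta_rot": [0, 0, 0], "jaw": 8.5},
  {"translation": [-6, 0, -5.3], "delta_rot": [0, 0, 0], "jaw": 8.5},
  {"translation": [-9, 0, -8], "delta_rot": [-0.05, 0.08, -0.1], "jaw": 8.5},
  {"translation": [-9.5, 1.5, -7.5], "delta_rot": [-0.09, 0.15, -0.21], "jaw": 7},
  {"translation": [-10, 3, -7], "delta_rot": [-0.14, 0.23, -0.31], "jaw": 6},
  {"translation": [-10.5, 4.5, -6], "delta_rot": [-0.19, 0.3, -0.41], "jaw": 5},
  {"translation": [-11.2, 6, -5], "delta_rot": [-0.24, 0.38, -0.52], "jaw": 4},
  {"translation": [-12, 7.5, -4], "delta_rot": [-0.28, 0.46, -0.62], "jaw": 2.8},
])

```text
time: 15.7
tool_pos: [0.514, 0.0384, 0.2145]
tool_rot: [0.018, 0.883, 0.436, -0.175]
contact_force: [-0.2, -0.1, 0.1]
gripper_width: 0.328
grasp_force: 0.0
```

Emit:
send_rows([
  {"translation": [0, 0, 0], "delta_rot": [0, 0, 0], "jaw": 2.8},
  {"translation": [0, 0, 0], "delta_rot": [0, 0, 0], "jaw": 2.8},
  {"translation": [0, 0, 0], "delta_rot": [0, 0, 0], "jaw": 2.8},
  {"translation": [0, 0, 0], "delta_rot": [0, 0, 0], "jaw": 2.8},
  {"translation": [0, 0, 0], "delta_rot": [0, 0, 0], "jaw": 2.8},
  {"translation": [0, 0, 0], "delta_rot": [0, 0, 0], "jaw": 2.8},
  {"translation": [0, 0, 0], "delta_rot": [0, 0, 0], "jaw": 2.8},
  {"translation": [0, 0, 0], "delta_rot": [0, 0, 0], "jaw": 2.8},
])

```text
time: 16.5
tool_pos: [0.5155, 0.0387, 0.2157]
tool_rot: [0.018, 0.884, 0.434, -0.176]
contact_force: [-0.1, 0.2, -0.2]
gripper_width: 0.324
grasp_force: 0.0
```

Run:
```python
from h import *
s=state();print(tool()[0],s['joint_pos'].round(3),s['gripper_width'])
print(rel(*pose2(bar(0)+[-.03,0.01,.13],0)))
```

```text
[0.51546669 0.03866177 0.21565837] [ 0.033  0.029  1.664 -0.18   1.757  0.685] 0.32380678457961903
(array([-18.26,   9.98,   6.87]), array([-0.192,  0.303, -0.418]))
```

Emit:
send_rows([
  {"translation": [-3, 1.7, 1.1], "delta_rot": [-0.04, 0.07, -0.1], "jaw": 2.8},
  {"translation": [-6, 3.3, 2.2], "delta_rot": [-0.09, 0.14, -0.2], "jaw": 2.8},
  {"translation": [-9, 5, 3.4], "delta_rot": [-0.13, 0.21, -0.29], "jaw": 2.8},
  {"translation": [-12, 6.6, 4.5], "delta_rot": [-0.17, 0.27, -0.37], "jaw": 2.8},
  {"translation": [-15, 8.2, 5.6], "delta_rot": [-0.19, 0.3, -0.42], "jaw": 2.8},
  {"translation": [-18.3, 10, 6.9], "delta_rot": [-0.19, 0.3, -0.42], "jaw": 2.8},
  {"translation": [-18.3, 10, 6.9], "delta_rot": [-0.19, 0.3, -0.42], "jaw": 2.8},
  {"translation": [-18.3, 10, 6.9], "delta_rot": [-0.19, 0.3, -0.42], "jaw": 2.8},
])

```text
time: 17.3
tool_pos: [0.4691, -0.1761, 0.1989]
tool_rot: [-0.0, 0.786, 0.619, -0.002]
contact_force: [0.0, 0.0, 0.9]
gripper_width: 0.327
grasp_force: 0.0
```

Run:
```python
from h import *
s=state();print(tool()[0],s['joint_pos'].round(3),s['gripper_width'])
print(rel(*pose2(bar(0)+[-.0,0.0,.08],30,.05)),rel(*pose2(bar(0),30,.05)))
```

```text
[ 0.46910103 -0.17607729  0.19890568] [-0.506 -0.24   1.909 -0.003  1.474 -0.27 ] 0.32659762341521664
(array([-0.15,  2.59,  0.15]), array([-0.526,  0.002, -0.   ])) (array([-0.13,  2.6 ,  8.15]), array([-0.526,  0.002, -0.   ]))
```

Emit:
send_rows([
  {"translation": [0, 0.7, 0], "delta_rot": [-0.13, 0, 0], "jaw": 2.8},
  {"translation": [-0.1, 1.4, 0], "delta_rot": [-0.26, 0, 0], "jaw": 2.8},
  {"translation": [-0.1, 2.1, 0.5], "delta_rot": [-0.4, 0, 0], "jaw": 2.8},
  {"translation": [-0.1, 2.6, 2], "delta_rot": [-0.526, 0, 0], "jaw": 2.8},
  {"translation": [-0.1, 2.6, 4.5], "delta_rot": [-0.526, 0, 0], "jaw": 2.8},
  {"translation": [-0.1, 2.6, 7], "delta_rot": [-0.526, 0, 0], "jaw": 2.8},
  {"translation": [-0.1, 2.6, 8], "delta_rot": [-0.526, 0, 0], "jaw": 2.8},
  {"translation": [-0.1, 2.6, 8], "delta_rot": [-0.526, 0, 0], "jaw": 2.8},
])

```text
time: 18.1
tool_pos: [0.4937, -0.181, 0.117]
tool_rot: [0.202, 0.758, 0.6, 0.159]
contact_force: [0.4, -0.4, 0.1]
gripper_width: 0.33
grasp_force: 0.0
```

Run:
```python
from h import *
s=state();print(tool()[0],s['joint_pos'].round(3),s['gripper_width'],s['contact_force'])
print(rel(*pose2(bar(0),30)))
f=grab('wrist','w7.png'); c=cloud(f); p,r=tool(); q=r.inv().apply((c.reshape(-1,3)-p)).reshape(c.shape)*1000
m=(c[...,2]>.095)&(c[...,2]<.125)&(c[...,0]<.53)&(c[...,0]>.46)&(abs(c[...,1]+.185)<.04)&(abs(q[...,0])<45)&(q[...,2]>-15)
print('bar tool-frame mm',m.sum(),np.median(q[m],0).round(1),q[m].min(0).round(1),q[m].max(0).round(1),np.median(c[m],0))
t=(abs(q[...,0])<12)&(abs(q[...,1])<32)&(abs(q[...,1])>8)&(q[...,2]<-10)&(q[...,2]>-60)&(f['range_z']>0); 
for lo in range(-40,-10,5):
    b=t&(q[...,2]>=lo)&(q[...,2]<lo+5)
    if b.sum(): print(lo,b.sum(),q[b].min(0).round(),q[b].max(0).round())
```

```text
[ 0.49369011 -0.18104828  0.11695783] [-0.594 -0.479  2.295  0.236  0.847 -0.476] 0.3296922629955232 [ 0.3858822  -0.405649    0.09407264]
(array([-0.25,  0.1 ,  5.  ]), array([-0.003, -0.001,  0.003]))
bar tool-frame mm 2059 [ 1.5 -1.2  7.8] [-44.3  -6.9   5.1] [40.   5.1 14.1] [ 0.49797869 -0.18107651  0.11205464]
-40 343 [-12. -29. -40.] [ 12.  26. -35.]
-35 309 [-10. -30. -35.] [ 12.  25. -30.]
-30 272 [-11. -30. -30.] [ 12.  25. -25.]
-25 122 [-11. -23. -25.] [ 12.  23. -20.]
-20 19 [  1. -16. -20.] [  9.  12. -18.]
```

View pics/w7.png

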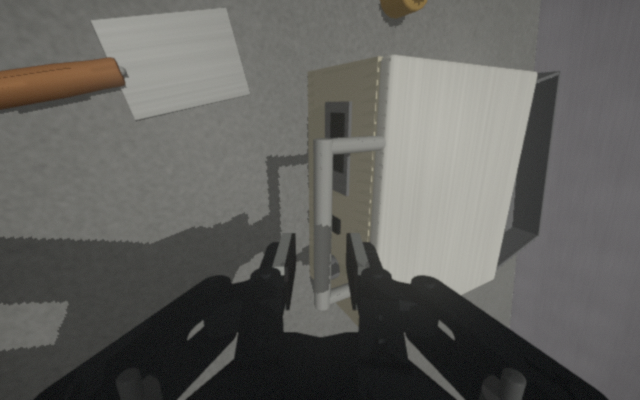

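The wrist view shows the bar at (323,220), centred between the fingers at (280,270) and (360,270), with the panel edge at (380,200). Advance 5 cm and close.

Emit:
send_rows([
  {"translation": [-0.1, 0, 1], "delta_rot": [0, 0, 0], "jaw": 2.8},
  {"translation": [-0.2, 0, 2.2], "delta_rot": [0, 0, 0], "jaw": 2.8},
  {"translation": [-0.2, 0, 3.5], "delta_rot": [0, 0, 0], "jaw": 2.8},
  {"translation": [-0.2, 0, 4.5], "delta_rot": [0, 0, 0], "jaw": 2.8},
  {"translation": [-0.2, 0, 5], "delta_rot": [0, 0, 0], "jaw": 2.8},
  {"translation": [-0.2, 0, 5], "delta_rot": [0, 0, 0], "jaw": 2.8},
  {"translation": [-0.2, 0, 5], "delta_rot": [0, 0, 0], "jaw": 1.5},
  {"translation": [-0.2, 0, 5], "delta_rot": [0, 0, 0], "jaw": 0.5},
])

```text
time: 18.95
tool_pos: [0.5172, -0.1903, 0.0757]
tool_rot: [0.203, 0.758, 0.6, 0.159]
contact_force: [-8.5, 1.4, 4.7]
gripper_width: 0.112
grasp_force: 58.5
```

Emit:
send_rows([
  {"translation": [0, 0, 0], "delta_rot": [0, 0, 0], "jaw": 0.5},
  {"translation": [0, 0, 0], "delta_rot": [0, 0, 0], "jaw": 0.5},
  {"translation": [0, 0, 0], "delta_rot": [0, 0, 0], "jaw": 0.5},
  {"translation": [0, 0, 0], "delta_rot": [0, 0, 0], "jaw": 0.5},
  {"translation": [0, 0, 0], "delta_rot": [0, 0, 0], "jaw": 0.5},
  {"translation": [0, 0, 0], "delta_rot": [0, 0, 0], "jaw": 0.5},
  {"translation": [0, 0, 0], "delta_rot": [0, 0, 0], "jaw": 0.5},
  {"translation": [0, 0, 0], "delta_rot": [0, 0, 0], "jaw": 0.5},
])

```text
time: 19.75
tool_pos: [0.5172, -0.1903, 0.0757]
tool_rot: [0.203, 0.758, 0.599, 0.159]
contact_force: [-8.2, 1.8, 3.5]
gripper_width: 0.119
grasp_force: 58.5
```

Run:
```python
from h import *
s=state();print(tool()[0],s['joint_pos'].round(3),s['gripper_width'],s['grasp_force'],s['contact_force'])
print(rel(*pose2(bar(0),30)))
for th in (2,5,10,15,20,25,30,35,40,45,50,55,60): print(th,*rel(*pose2(bar(th),30-th)))
```

```text
[ 0.51720223 -0.19030166  0.07573372] [-0.579 -0.331  2.267  0.254  0.725 -0.496] 0.11865791133800775 58.45993101596832 [-8.22767649  1.76368835  3.47711495]
(array([ 0.11, -0.02,  0.18]), array([-0.002,  0.001,  0.003]))
2 [ 0.11  0.25 -0.5 ] [0.033 0.001 0.003]
5 [ 0.11  0.7  -1.49] [0.085 0.001 0.003]
10 [ 0.1   1.57 -3.09] [0.173 0.001 0.003]
15 [ 0.1   2.57 -4.61] [0.26  0.002 0.003]
20 [ 0.09  3.7  -6.04] [0.347 0.002 0.003]
25 [ 0.09  4.94 -7.37] [0.434 0.002 0.003]
30 [ 0.08  6.3  -8.58] [0.522 0.002 0.003]
35 [ 0.07  7.76 -9.66] [0.609 0.002 0.003]
40 [  0.07   9.31 -10.62] [0.696 0.002 0.003]
45 [  0.06  10.94 -11.44] [0.784 0.002 0.003]
50 [  0.05  12.63 -12.11] [0.871 0.002 0.003]
55 [  0.05  14.37 -12.63] [0.958 0.003 0.002]
60 [  0.04  16.15 -13.  ] [1.045 0.003 0.002]
```

Bar gripped at 58 N. Now I follow the hinge arc, turning the tool with the lid.

Emit:
send_rows([
  {"translation": [0, 0.13, -0.34], "delta_rot": [0.017, 0, 0], "jaw": 0.5},
  {"translation": [0, 0.42, -1.01], "delta_rot": [0.052, 0, 0], "jaw": 0.5},
  {"translation": [0, 0.73, -1.67], "delta_rot": [0.087, 0, 0], "jaw": 0.5},
  {"translation": [0, 1.24, -2.63], "delta_rot": [0.14, 0, 0], "jaw": 0.5},
  {"translation": [0, 1.8, -3.58], "delta_rot": [0.19, 0, 0], "jaw": 0.5},
  {"translation": [0, 2.4, -4.5], "delta_rot": [0.244, 0, 0], "jaw": 0.5},
  {"translation": [0, 3.05, -5.37], "delta_rot": [0.297, 0, 0], "jaw": 0.5},
  {"translation": [0, 3.77, -6.2], "delta_rot": [0.349, 0, 0], "jaw": 0.5},
])

```text
time: 20.55
tool_pos: [0.519, -0.1908, 0.149]
tool_rot: [0.068, 0.782, 0.617, 0.052]
contact_force: [-2.1, 0.0, -2.5]
gripper_width: 0.117
grasp_force: 59.2
```

Run:
```python
from h import *
s=state();print(tool()[0],s['joint_pos'].round(3),s['gripper_width'],s['grasp_force'],s['contact_force'],s['ft_torque'])
# grasp point angle about hinge
p,r=tool(); G=p-.036*r.as_matrix()[:,2]; u=np.array([np.cos(np.radians(YAW)),np.sin(np.radians(YAW)),0]); v=G-HINGE
print('th',np.degrees(np.arctan2(v[2],-v@u)),'rad',np.hypot(v[2],v@u))
R0=pose2(bar(20),10)[1]; p0=pose2(bar(20),10)[0]
for th in (23,27,31,35,40,45,50,55,60):
    P,Q=pose2(bar(th),30-th); print(th,(R0.inv().apply(P-p0)*100).round(2),(R0.inv()*Q).as_rotvec().round(3))
```

```text
[ 0.51898196 -0.1907978   0.1489855 ] [-0.51  -0.194  1.963  0.046  1.208 -0.289] 0.11652197609770017 59.177661538124084 [-2.06314934  0.01794995 -2.54362804] [0.00208896 0.44231393 0.0034872 ]
th 20.156742544082796 rad 0.22479386560911127
23 [-0.    0.42 -1.01] [ 0.052 -0.     0.   ]
27 [-0.    1.05 -2.32] [ 0.122  0.    -0.   ]
31 [-0.    1.78 -3.58] [ 0.192 -0.     0.   ]
35 [-0.    2.59 -4.79] [ 0.262 -0.     0.   ]
40 [-0.    3.72 -6.22] [0.349 0.    0.   ]
45 [-0.    4.97 -7.54] [ 0.436 -0.    -0.   ]
50 [-0.    6.34 -8.74] [0.524 0.    0.   ]
55 [-0.    7.8  -9.83] [ 0.611 -0.    -0.   ]
60 [ -0.     9.35 -10.78] [0.698 0.    0.   ]
```

Emit:
send_rows([
  {"translation": [0, 0.42, -1.01], "delta_rot": [0.052, 0, 0], "jaw": 0.5},
  {"translation": [0, 1.05, -2.32], "delta_rot": [0.122, 0, 0], "jaw": 0.5},
  {"translation": [0, 1.78, -3.58], "delta_rot": [0.192, 0, 0], "jaw": 0.5},
  {"translation": [0, 2.59, -4.79], "delta_rot": [0.262, 0, 0], "jaw": 0.5},
  {"translation": [0, 3.72, -6.22], "delta_rot": [0.349, 0, 0], "jaw": 0.5},
  {"translation": [0, 4.97, -7.54], "delta_rot": [0.436, 0, 0], "jaw": 0.5},
  {"translation": [0, 5.65, -8.15], "delta_rot": [0.48, 0, 0], "jaw": 0.5},
  {"translation": [0, 6.34, -8.74], "delta_rot": [0.524, 0, 0], "jaw": 0.5},
])

```text
time: 21.35
tool_pos: [0.5665, -0.2023, 0.2462]
tool_rot: [-0.135, 0.773, 0.61, -0.11]
contact_force: [-0.3, -2.8, -2.5]
gripper_width: 0.116
grasp_force: 59.5
```

```bash
cat > th.py <<'E'
from h import *
s=state();print(tool()[0],s['joint_pos'].round(3),s['gripper_width'],s['grasp_force'],s['contact_force'],s['ft_torque'])
p,r=tool(); G=p-.036*r.as_matrix()[:,2]; u=np.array([np.cos(np.radians(YAW)),np.sin(np.radians(YAW)),0]); v=G-HINGE
print('th',np.degrees(np.arctan2(v[2],-v@u)),'rad',np.hypot(v[2],v@u),'tilt',np.degrees(np.arcsin(r.as_matrix()[:,2]@u)))
f=grab('scene'); c=cloud(f); w=np.array([-u[1],u[0],0]); d=c-HINGE; a=-(d@u); l=d@w; 
rr=np.hypot(a,d[...,2]); t=np.degrees(np.arctan2(d[...,2],a))
m=(rr>.06)&(rr<.17)&(abs(l)<.1)&(t>5)&(t<80)&(f['pixels'].min(2)>90)
# panel top face is 6 mm off the hinge plane: fit plane normal
P=c[m]; P=P-P.mean(0); n=np.linalg.svd(P,full_matrices=False)[2][2]; n*=np.sign(n[2]); print('panel',m.sum(),'lid angle by normal',np.degrees(np.arctan2(n@u,n[2])),'resid',np.std(P@n))
E
python3 th.py
```

```text
[ 0.56651574 -0.20228815  0.24624343] [-0.431  0.225  1.398 -0.074  1.861 -0.205] 0.11600781334479349 59.54376518726349 [-0.26093809 -2.75920339 -2.54072858] [-0.30104841 -0.24871719  0.17566966]
th 50.30286004991573 rad 0.22492153362356307 tilt -20.04783483488856
panel 3838 lid angle by normal 50.2334639299498 resid 0.0017219716563821993
```

Emit:
send_rows([
  {"translation": [0, 0.28, -0.68], "delta_rot": [0.035, 0, 0], "jaw": 0.5},
  {"translation": [0, 0.58, -1.34], "delta_rot": [0.07, 0, 0], "jaw": 0.5},
  {"translation": [0, 0.9, -2], "delta_rot": [0.105, 0, 0], "jaw": 0.5},
  {"translation": [0, 1.24, -2.63], "delta_rot": [0.14, 0, 0], "jaw": 0.5},
  {"translation": [0, 1.53, -3.19], "delta_rot": [0.17, 0, 0], "jaw": 0.5},
  {"translation": [0, 1.53, -3.19], "delta_rot": [0.17, 0, 0], "jaw": 0.5},
  {"translation": [0, 1.53, -3.19], "delta_rot": [0.17, 0, 0], "jaw": 0.5},
  {"translation": [0, 1.53, -3.19], "delta_rot": [0.17, 0, 0], "jaw": 0.5},
])

```text
time: 22.2
tool_pos: [0.5901, -0.2079, 0.2697]
tool_rot: [-0.2, 0.759, 0.599, -0.16]
contact_force: [-1.4, -5.5, -2.5]
gripper_width: 0.112
grasp_force: 59.9
```

```bash
python3 th.py
python3 - <<'E'
from h import *
f=grab('scene','s9.png'); cv2.imwrite('pics/c9.png',cv2.resize(f['pixels'][90:310,180:520],None,fx=2,fy=2))
E
```

```text
[ 0.5900814  -0.20789691  0.26968712] [-0.414  0.385  1.2   -0.104  2.064 -0.204] 0.11183819386911875 59.859275221824646 [-1.42157736 -5.48445098 -2.4838266 ] [-0.70650485 -0.42191282  0.42294495]
th 59.563585912177665 rad 0.22497398508195293 tilt -29.65758283811312
panel 3248 lid angle by normal 59.532722952663754 resid 0.0015458586616467296
```

View pics/c9.png

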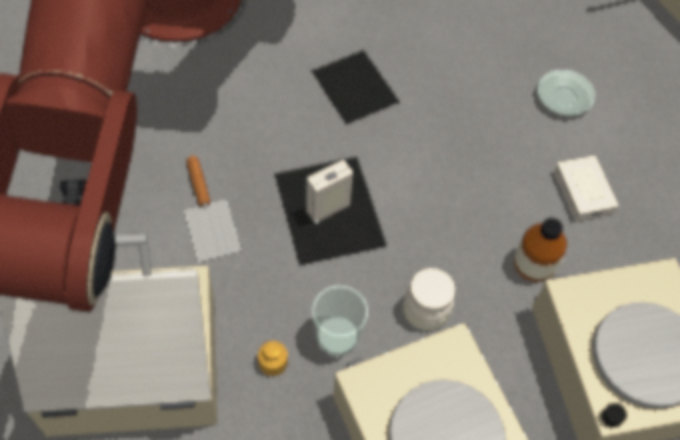

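The picture shows the slide box standing on the mat at crop (328,190), the bystanders undisturbed, and the lid open at 59.5°. One small trim remains.

Emit:
send_rows([
  {"translation": [0, 0.06, -0.15], "delta_rot": [0.008, 0, 0], "jaw": 0.5},
  {"translation": [0, 0.06, -0.15], "delta_rot": [0.008, 0, 0], "jaw": 0.5},
  {"translation": [0, 0.06, -0.15], "delta_rot": [0.008, 0, 0], "jaw": 0.5},
  {"translation": [0, 0.06, -0.15], "delta_rot": [0.008, 0, 0], "jaw": 0.5},
  {"translation": [0, 0.06, -0.15], "delta_rot": [0.008, 0, 0], "jaw": 0.5},
  {"translation": [0, 0.06, -0.15], "delta_rot": [0.008, 0, 0], "jaw": 0.5},
  {"translation": [0, 0.06, -0.15], "delta_rot": [0.008, 0, 0], "jaw": 0.5},
  {"translation": [0, 0.06, -0.15], "delta_rot": [0.008, 0, 0], "jaw": 0.5},
])

```text
time: 23.1
tool_pos: [0.5912, -0.2081, 0.2706]
tool_rot: [-0.203, 0.758, 0.598, -0.163]
contact_force: [-1.6, -5.1, -2.6]
gripper_width: 0.115
grasp_force: 60.0
```

```bash
python3 th.py && python3 -c "
from plant import *
print(job_done())"
```

```text
[ 0.59117732 -0.20813122  0.27063662] [-0.413  0.394  1.19  -0.106  2.075 -0.204] 0.11548363393618645 59.971609711647034 [-1.64578962 -5.06314436 -2.59587618] [-0.78521978 -0.38441441  0.47392919]
th 59.9728077650484 rad 0.22495031105150182 tilt -30.171336395048183
panel 3164 lid angle by normal 59.968106556577006 resid 0.001513823307308893
the job is handed in; nothing more can be done
None
```

The slide box stands upright on its 60 x 26 mm end on the large black mat, released, and the gripper is holding the warming box's lid open at a measured 60.0°; I handed the job in at about 23 s.

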